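# Unlatch the tube warmer and hold its lid open for inspection

## Robot

A 6-joint arm with a two-finger parallel gripper is mounted at the origin on the work surface. World frame = base frame: x ahead of the robot, y to its left, z up, the work surface at z = 0. Lengths are in m, angles in degrees, forces in N, time in s.
With the tool pointing down it reaches from about 0.375 to 0.9 m from the base axis. Payload 3.1 kg.
Tool frame: the origin (TCP) lies at the very end of the fingers, on their centre line; the grasp point (between the pads) lies 19 mm behind it (grasp_offset is the distance from the TCP to the grasp point, in m); z points along the fingers, y is the direction in which the jaws open and shut (so a half turn about z gives the same grasp; the last joint's range is limited). The gripper opens to 87 mm and grips with 3 to 60 N. Pads are 19 mm wide; open, the fingers measure 117 mm over their backs; the gripper's body (75 mm by 190 mm) begins 51 mm behind the grasp point.
Start: joints at [64.658, 30.224, 82.088, -0, 67.689, -10.227], TCP at [0.163, 0.603, 0.223] pointing down, gripper open.
Joint ranges: [-176.69, 176.69], [-43.24, 126.21], [12.49, 139.97], [-82, 262], [0, 151.66], [-163.58, 163.58]. Speed limits (degrees/s): [159.86, 159.86, 180, 180, 180, 180].

## Interface

Orientations are given as a 3x3 rotation matrix whose columns are the frame's x, y, z axes.
In Python, from rig import * gives the robot as it stands. The module is installed in compiled form; this text tells all that it offers.
- The arm moves only by the tool play_rows, never from a script. Its argument "plan" is a list that holds one entry, the list of rows, each a list of 7 numbers: the shift along the world's x, y, z each as a share of 5 cm, from -1 to 1, then the turn, a rotation vector about the world's x, y, z each as a share of pi rad, from -1 to 1, then the gripper's target within -1 to 1 (fully open at 1, half-way at 0, shut at -1). A call has 1 to 12 rows; each row shifts and turns the commanded pose from where the row before left it; what a row does not reach is not made up. A row lasts 1/10 s, in which the tool goes at most 50 mm and 8.59 degrees, less where a joint would pass 70% of its speed; a pose out of reach is approached as far as the arm can. A call with a number of a shift or a turn outside -1 to 1 is refused whole. A call with a gripper value outside its range is refused whole. The fingers move at their own pace and stop on an object; the grip force is fixed at half the most. Time passes only in rows, so rows that do not move let the fingers close. It gives the time, the measured TCP pose, the force and the opening at its end, in the units of the state.
- read_state(): the state, without advancing time (a new reading comes with each control period).
- capture(name): name is "scene" or "top" or "wrist"; returns the picture (420x560x3 uint8, red, green, blue); there is no depth.
- camera_params(name): a dict with "intrinsics" (3x3 intrinsics, pixels), "R" (3x3) and "t" (3): a world point X has camera coordinates R X + t; the wrist camera has in their place "mount" (4x4, takes a point from camera to tool coordinates, whose origin is the TCP and whose axes are the flange's). Camera axes: x right, y down, z forward; pixel columns grow to the right and rows downward; lengths in m; the calibration is good to about 2 mm. A picture is of the moment at which its call begins: read the wrist's pose just before it. camera_params takes no time and is no camera call.
- hand_in(): hands the job in, once; it reports no verdict.
The state is a dict: "time_s": time; "joint_positions": joint angles; "qvel": joint speeds; "tau": joint torques, N m; "position": TCP position; "tcp_rot": TCP orientation; "force": force on the tool from outside, world axes, zero at the start; "moment": the same for the moment, N m; "opening": opening from 0.0 (shut) to 1.0 (fully open).
Only numpy, scipy, OpenCV 4.12 (cv2) and the standard library are available. Lean on these libraries where they do the work, as an engineer would, in place of code of your own. Each camera call takes 0.05 s, during which the arm holds its last target. There are 200 camera calls.

## Task

The tubes in the tube warmer need a look: turn its turn-latch until the nose points at the small dot on the housing, so that the lid is free, and leave it so. Then lift the lid by its steel bar and hold it open at about 60 degrees from shut; the lid springs shut on its own, so finish while still holding the bar, with the lid steady. Do not disturb the other things on the bench.

Things in the scene. Friction and masses are not known exactly. Their poses are not given: they have to be found in the camera images.
- warmer: tube warmer, a white instrument fixed to the bench; place and yaw vary. Origin: on the bench under the chamber's centre; x runs from its front (bar side) to the hinge side, z up. Open-topped chamber 180 (x) x 200 mm (y -100 to 100), 100 high, tubes inside up to 80. A console joins it at y -200 to -100 mm, flat top at 100 mm, carrying the turn-latch and the dot
- dot (a point): centre of the round dark mark, 8 mm across, on the console's top towards its front edge, 60 mm from the latch's pivot axis
- latch (a joint): turn-latch angle, rad, growing anticlockwise seen from above. At 0 the nose points along the warmer's +y, over the lid, and locks it; at 1.30 it points exactly at the dot. The lid is locked below about 1.0. Starts between -0.1 and 0.35, stops at -0.4 and 2.4. Light friction (0.06 N m); stays where it is left
- latch_fin (a point): grip point on the latch's vertical pivot axis, mid-height of its upright dark steel fin, 136 mm above the bench. Fin 14 mm thick, 36 mm long (along the nose, 18 mm either side of the pivot); its top is 15 mm above this point, the nose strip's top 17 mm below it, the console 36 mm below. The point's y axis points along the nose, x across the fin
- latch_nose (a point): tip of the latch's nose, a flat level steel strip 14 mm wide and 6 mm thick; the tip is 48 mm from the pivot axis and 116 mm above the bench, the strip's underside 2 mm above the shut lid
- lid (a joint): lid opening angle, rad: 0 shut and level, 1.047 is 60 degrees, stop at 1.9. Flat grey plate 184 x 196 x 10 mm, hinged along its far edge (warmer's +x side), its top at 110.5 mm when shut. Weight and a spring close it from any angle, with about 2 to 5 N at the bar
- lid_hinge (a point): middle of the lid's hinge axis, which runs along the warmer's y, 105.5 mm above the bench and 90 mm from the warmer's origin towards +x
- lid_bar (a point): the lid's handle: round steel bar 12 mm across, 120 mm long, parallel to the hinge (its y axis), 45 mm in front of the lid's front edge on two 12 mm rods at its ends (the rules call this bar lid_c1); 39 mm free between bar and edge. This point: bar centre, 229 mm from the hinge axis, 105.5 mm above the bench when shut; moves on an arc, up and towards the hinge
- tube_rack: blue plastic tube rack, 70 x 110 x 45 mm, tubes up to 57 mm, loose, to be left alone; origin at the centre of its underside
- jar: small round jar, 52 mm across, 70 mm tall, loose, to be left alone; origin at the centre of its underside
- timer: flat grey bench timer, 50 x 65 x 26 mm, loose, to be left alone; origin at the centre of its underside
- pen_cup: steel pen cup with a round foot 80 mm across, 100 mm tall, pens to 155 mm, loose, to be left alone; origin at the centre of its underside
- spray: white spray bottle, 76 mm across, 190 mm tall, loose, to be left alone; origin at the centre of its underside
- tip_box: open grey box, 90 x 120 x 50 mm, loose, to be left alone; origin at the centre of its underside
- tape: roll of paper tape lying flat, 84 mm across, 22 mm tall, loose, to be left alone; origin at the centre of its underside

How it is judged:
By the outcome, as a careful person would: the job done as asked, in the order asked, and still so for the second after the job is handed in, while the arm keeps its last pose, push and grip.
It also fails if it takes over 50 s, if anything falls off the work surface, if the arm or the gripper's body presses on something with over 40 N, if the wrist force passes 120 N, or if a joint passes its speed limit or range.

## Working session

There is one attempt and no reset: what is moved stays moved. The work goes in short steps, Python scripts to look and compute and a tool call to move; the robot and the scene stay as the last step left them, time stands still between calls to the robot, and variables do not carry over. Pictures are saved under pics/ and viewed, about 8 in all and at most 12, crops included, and the job is handed in when it is done.

Besides the shell and the picture viewer there is one more tool, called after "Request:" by a JSON object that holds its "name" and its "arguments". play_rows: Moves the arm, as the interface text tells. Its arguments: {"type":"object","properties":{"plan":{"type":"array"}},"required":["plan"]}

```bash
mkdir -p pics
python3 - <<'E'
from rig import *
import cv2,numpy as np
for n in("scene","top"):
    im=capture(n); cv2.imwrite(f"pics/{n}0.png",im[:,:,::-1]); print(n,camera_params(n))
print(camera_params("wrist")); print(read_state())
a=cv2.imread("pics/scene0.png");b=cv2.imread("pics/top0.png")
E
```

```text
scene {'intrinsics': array([[520.65036289,   0.        , 281.85647745],
       [  0.        , 520.65036289, 217.44323052],
       [  0.        ,   0.        ,   1.        ]]), 'R': array([[ 0.74918785,  0.66223029,  0.01298476],
       [ 0.41671481, -0.45601458, -0.78638379],
       [-0.51484593,  0.59456012, -0.61760176]]), 't': array([-0.42182972, -0.15130187,  2.04926955])}
top {'intrinsics': array([[540.68408718,   0.        , 273.78831203],
       [  0.        , 540.68408718, 217.29699691],
       [  0.        ,   0.        ,   1.        ]]), 'R': array([[ 1.59503360e-03, -9.99997987e-01,  1.21726270e-03],
       [-9.82906699e-01, -1.79186560e-03, -1.84095656e-01],
       [ 1.84097467e-01, -9.02816908e-04, -9.82907578e-01]]), 't': array([-0.01612245,  0.58524709,  1.63995565])}
{'intrinsics': array([[358.30287732,   0.        , 282.18821981],
       [  0.        , 358.30287732, 207.6737706 ],
       [  0.        ,   0.        ,   1.        ]]), 'mount': array([[-0.0014499 , -0.95253122, -0.30443747,  0.08572748],
       [ 0.9999982 , -0.00100747, -0.00161036, -0.00112257],
     
[... 194 characters left out ...]
  8.21488469e+01, -1.03298246e-03,
        6.76883243e+01, -1.02277901e+01]), 'qvel': array([ 0.05077908, -0.11557887, -0.15798482,  0.04387145,  0.05681061,
       -0.04606745]), 'tau': array([ 2.15962723e-04, -4.40987027e+01, -1.77151483e+01,  6.34977221e-02,
        5.33646403e-02, -4.65143648e-05]), 'position': array([0.16265938, 0.60278647, 0.22166486]), 'tcp_rot': array([[-9.65411147e-01,  2.60730992e-01, -8.16691670e-04],
       [ 2.60732064e-01,  9.65409592e-01, -1.76344595e-03],
       [ 3.28656960e-04, -1.91538808e-03, -9.99998112e-01]]), 'force': array([ 0.10898686, -0.24362845, -0.52163184]), 'moment': array([-0.02857528,  0.04880804,  0.00676701]), 'opening': 1.0001032907584029}
```

View pics/top0.png

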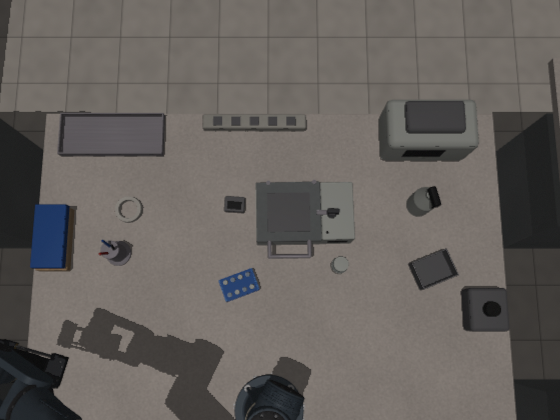

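View pics/scene0.png

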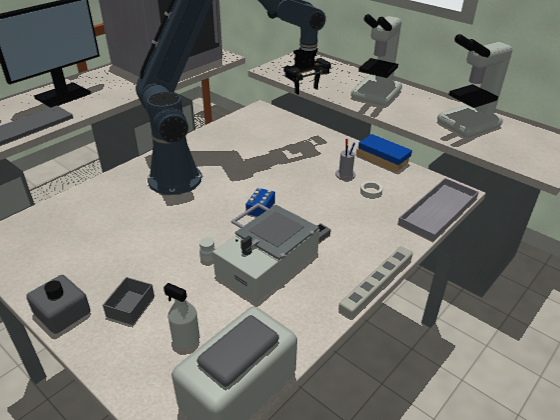

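The top view shows the warmer's lid at about (290,210), the bar at (290,256), the latch pivot near (333,212) and the dot at (326,232). The rack (240,285) and jar (340,265) are close to the bar. I'll cast rays for rough positions.

```bash
cat > h.py <<'E'
import numpy as np,cv2
from rig import *
def ray(name,uv,z,st=None):
    p=camera_params(name);d=np.linalg.inv(p["intrinsics"])@[uv[0],uv[1],1]
    if name=="wrist":
        T=np.eye(4);T[:3,:3]=st["tcp_rot"];T[:3,3]=st["position"];T=T@p["mount"];o=T[:3,3];d=T[:3,:3]@d
    else: o=-p["R"].T@p["t"];d=p["R"].T@d
    return o+d*(z-o[2])/d[2]
def shot(f):
    st=read_state();im=capture("wrist");cv2.imwrite(f,im[:,:,::-1]);np.save(f+".npy",{k:st[k] for k in("tcp_rot","position")},allow_pickle=True);return st
E
python3 - <<'E'
from h import *
for n,uv,z in[("pivot",(333,212),.14),("dot",(327,232),.1),("barL",(269,256),.1055),("barR",(312,256),.1055),("lidTL",(258,183),.11),("boxTR",(352,182),.1),("boxBR",(353,241),.1),("rack",(240,285),.04),("jar",(340,265),.07)]: print(n,ray("top",uv,z).round(3))
im=cv2.imread("pics/top0.png")[165:275,245:365];cv2.imwrite("pics/c1.png",cv2.resize(im,None,fx=6,fy=5,interpolation=2))
E
```

```text
pivot [ 0.586 -0.191  0.14 ]
dot [ 0.532 -0.177  0.1  ]
barL [ 0.458 -0.001  0.105]
barR [ 0.458 -0.13   0.105]
lidTL [0.682 0.033 0.11 ]
boxTR [ 0.688 -0.256  0.1  ]
boxBR [ 0.504 -0.255  0.1  ]
rack [0.375 0.089 0.04 ]
jar [ 0.434 -0.218  0.07 ]
```

View pics/c1.png

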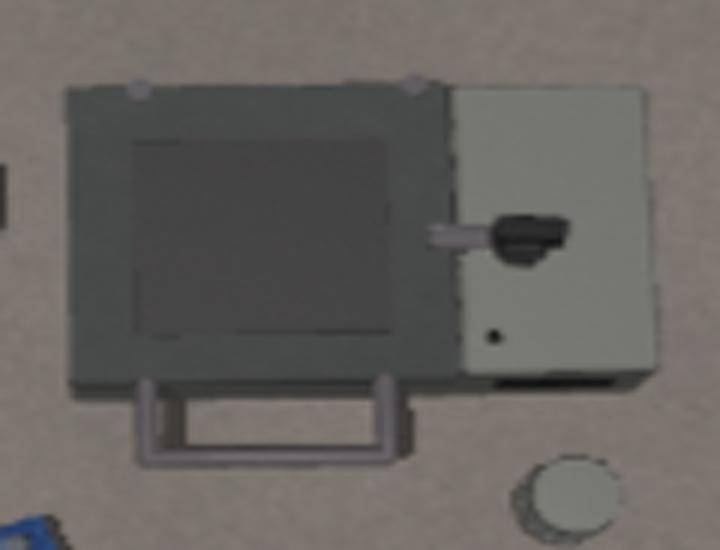

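Request:
{"name": "play_rows", "arguments": {"plan": [[[0.42,-0.79,0.15,0,0,-0.02,1],[0.42,-0.79,0.15,0,0,-0.02,1],[0.42,-0.79,0.15,0,0,-0.02,1],[0.42,-0.79,0.15,0,0,-0.02,1],[0.42,-0.79,0.15,0,0,-0.02,1],[0.42,-0.79,0.15,0,0,-0.02,1],[0.42,-0.79,0.1,0,0,-0.02,1],[0.42,-0.79,0.1,0,0,-0.02,1],[0.42,-0.79,0.1,0,0,-0.02,1],[0.42,-0.79,0.1,0,0,-0.02,1]]]}}

```text
time_s: 1.1
position: [0.3732, 0.2066, 0.2876]
tcp_rot: [[-0.626, 0.78, -0.0], [0.78, 0.626, -0.0], [0.0, -0.0, -1.0]]
force: [0.8, 0.2, -0.4]
opening: 1.0
```

Request:
{"name": "play_rows", "arguments": {"plan": [[[0.42,-0.79,0,0,0,-0.022,1],[0.42,-0.79,0,0,0,-0.022,1],[0.42,-0.79,0,0,0,-0.022,1],[0.42,-0.79,0,0,0,-0.022,1],[0.42,-0.79,0,0,0,-0.022,1],[0.42,-0.79,0,0,0,-0.022,1],[0.42,-0.79,0,0,0,-0.022,1],[0.42,-0.79,0,0,0,-0.022,1],[0.42,-0.79,0,0,0,-0.022,1],[0,0,0,0,0,0,1],[0,0,0,0,0,0,1]]]}}

```text
time_s: 2.2
position: [0.5615, -0.1477, 0.2865]
tcp_rot: [[-0.055, 0.998, -0.002], [0.998, 0.055, 0.001], [0.002, -0.002, -1.0]]
force: [0.2, -0.0, 0.1]
opening: 1.0
```

Run:
```python
from h import *
st=shot("pics/w1.png");print(st["time_s"],st["position"],st["tcp_rot"].round(3),st["joint_positions"])
```

```text
2.2 [ 0.56149421 -0.14771683  0.2865442 ] [[-0.055  0.998 -0.002]
 [ 0.998  0.055  0.001]
 [ 0.002 -0.002 -1.   ]] [-2.57730528e+01  2.29592266e+01  8.40371727e+01  2.34205096e-02
  7.31417722e+01 -2.89426952e+01]
```

View pics/w1.png

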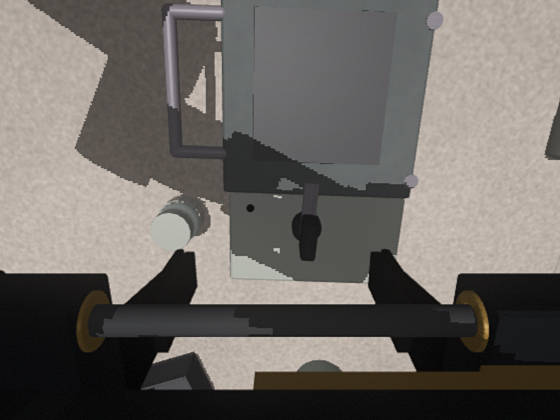

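The wrist view shows the dot at (250,208), the nose tip at (311,186), the fin and hub at about (308,230), and the bar running from (172,10) to (176,152).

Run:
```python
from h import *
st=np.load("pics/w1.png.npy",allow_pickle=True).item()
for n,uv,z in[("dot",(250,208),.1),("tip",(311,185),.119),("hub",(307,229),.105),("finfar",(311,214),.151),("finnear",(308,260),.151),("barL",(170,12),.1055),("barR",(174,152),.1055),("hingeL",(435,20),.1055),("hingeR",(411,181),.1055),("lidfrontL",(224,0),.11),("lidfrontR",(224,192),.11)]: print(n,ray("wrist",uv,z,st).round(4))
im=cv2.imread("pics/w1.png")[175:295,220:420];cv2.imwrite("pics/c2.png",cv2.resize(np.clip(im*2.0,0,255).astype(np.uint8),None,fx=4,fy=4,interpolation=2))
```

```text
dot [ 0.5277 -0.1782  0.1   ]
tip [ 0.5864 -0.1459  0.119 ]
hub [ 0.5873 -0.1961  0.105 ]
finfar [ 0.5855 -0.1642  0.151 ]
finnear [ 0.5862 -0.2088  0.151 ]
barL [ 0.4548 -0.0033  0.1055]
barR [ 0.4537 -0.1239  0.1055]
hingeL [0.6831 0.0027 0.1055]
hingeR [ 0.6856 -0.1399  0.1055]
lidfrontL [0.5018 0.0073 0.11  ]
lidfrontR [ 0.5025 -0.1598  0.11  ]
```

View pics/c2.png

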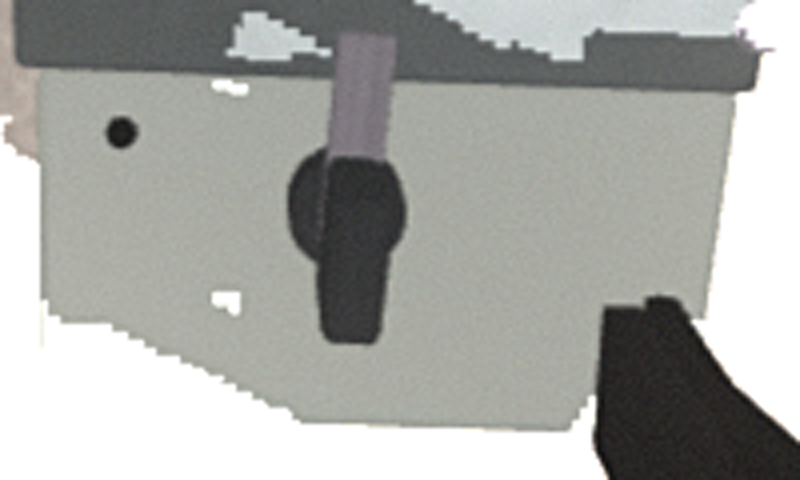

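Request:
{"name": "play_rows", "arguments": {"plan": [[[0.26,-0.45,0,0,0,-0.007,1],[0.25,-0.45,0,0,0,-0.008,1],[0,0,-0.7,0,0,0,1],[0,0,-0.7,0,0,0,1],[0,0,-0.7,0,0,0,1],[0,0,-0.7,0,0,0,1],[0,0,-0.5,0,0,0,1],[0,0,0,0,0,0,1],[0,0,0,0,0,0,1]]]}}

```text
time_s: 3.15
position: [0.5873, -0.1908, 0.123]
tcp_rot: [[-0.011, 1.0, -0.001], [1.0, 0.011, 0.0], [0.0, -0.001, -1.0]]
force: [-0.3, -0.5, 0.9]
opening: 1.001
```

Request:
{"name": "play_rows", "arguments": {"plan": [[[0,0,0,0,0,0,0],[0,0,0,0,0,0,-1],[0,0,0,0,0,0,-1],[0,0,0,0,0,0,-1],[0,0,0,0,0,0,-1],[0,0,0,0,0,0,-1],[0,0,0,0,0,0,-1],[0,0,0,0,0,0,-1],[0,0,0,0,0,0,-1]]]}}

```text
time_s: 4.05
position: [0.5874, -0.1921, 0.1224]
tcp_rot: [[-0.01, 1.0, -0.0], [1.0, 0.01, 0.0], [0.0, -0.0, -1.0]]
force: [0.2, 0.1, 1.1]
opening: 0.265
```

Request:
{"name": "play_rows", "arguments": {"plan": [[[0,0,0,0,0,0,-1],[0,0,0,0,0,0,-1],[0,0,0,0,0,0,-1],[0,0,0,0,0,0,-1]]]}}

```text
time_s: 4.45
position: [0.5878, -0.1922, 0.1225]
tcp_rot: [[-0.01, 1.0, 0.001], [1.0, 0.01, -0.0], [-0.0, 0.001, -1.0]]
force: [1.5, 0.1, -1.5]
opening: 0.16
```

Request:
{"name": "play_rows", "arguments": {"plan": [[[0,0,0,0,0,0.02,-1],[0,0,0,0,0,0.04,-1],[0,0,0,0,0,0.04,-1],[0,0,0,0,0,0.04,-1],[0,0,0,0,0,0.04,-1],[0,0,0,0,0,0.04,-1],[0,0,0,0,0,0.04,-1],[0,0,0,0,0,0.04,-1],[0,0,0,0,0,0.04,-1],[0,0,0,0,0,0.04,-1],[0,0,0,0,0,0.04,-1]]]}}

```text
time_s: 5.55
position: [0.5887, -0.1915, 0.1225]
tcp_rot: [[-0.972, 0.235, 0.003], [0.235, 0.972, 0.001], [-0.002, 0.002, -1.0]]
force: [3.9, 2.4, -1.9]
opening: 0.156
```

Request:
{"name": "play_rows", "arguments": {"plan": [[[0,0,0,0,0,0,-1],[0,0,0,0,0,0,-1],[0,0,0,0,0,0,-1],[0,0,0,0,0,0,-1]]]}}

```text
time_s: 5.95
position: [0.5886, -0.1915, 0.1225]
tcp_rot: [[-0.97, 0.243, 0.003], [0.243, 0.97, 0.001], [-0.002, 0.001, -1.0]]
force: [4.8, 2.1, -1.7]
opening: 0.16
```

Request:
{"name": "play_rows", "arguments": {"plan": [[[0,0,0,0,0,0,1],[0,0,0,0,0,0,1],[0,0,0,0,0,0,1],[0,0,0,0,0,0,1],[0,0,0,0,0,0,1],[0,0,0,0,0,0,1]]]}}

```text
time_s: 6.55
position: [0.5873, -0.1922, 0.1226]
tcp_rot: [[-0.971, 0.24, -0.0], [0.24, 0.971, -0.0], [0.0, -0.0, -1.0]]
force: [-0.5, 0.0, -0.5]
opening: 0.62
```

Request:
{"name": "play_rows", "arguments": {"plan": [[[0,0,0.3,0,0,0,1],[0,0,0.8,0,0,0,1],[0,0,0.8,0,0,0,1],[0,0,0.8,0,0,-0.04,1],[0,0,0.6,0,0,-0.04,1],[0,0,0,0,0,-0.04,1],[0,0,0,0,0,-0.04,1],[0,0,0,0,0,-0.04,1],[-0.1,0.3,0,0,0,-0.04,1],[-0.2,0.5,0,0,0,0,1],[0,0,0,0,0,0,1],[0,0,0,0,0,0,1]]]}}

```text
time_s: 7.75
position: [0.5724, -0.1519, 0.2878]
tcp_rot: [[-0.545, 0.839, 0.0], [0.839, 0.545, -0.001], [-0.001, -0.0, -1.0]]
force: [-0.7, -0.3, 0.5]
opening: 0.999
```

Run:
```python
from h import *
st=shot("pics/w2.png");print(st["time_s"],st["position"],st["tcp_rot"].round(3),st["opening"])
```

```text
7.75 [ 0.57237687 -0.15192688  0.28776436] [[-0.545  0.839  0.   ]
 [ 0.839  0.545 -0.001]
 [-0.001 -0.    -1.   ]] 0.9988154861419823
```

View pics/w2.png

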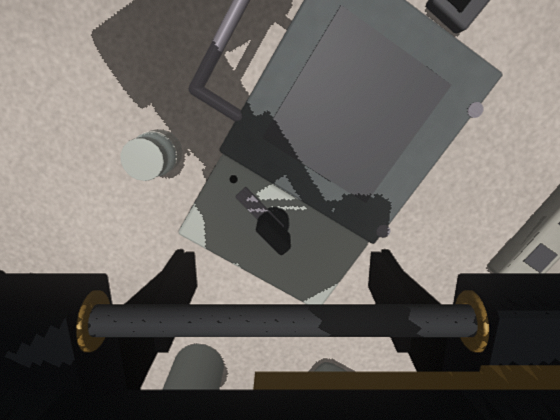

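The nose now runs towards the dot at (234,179), with its tip near (242,190). I'll crop in to check the angle.

Run:
```python
from h import *
im=cv2.imread("pics/w2.png")[165:265,215:315];cv2.imwrite("pics/c3.png",cv2.resize(np.clip(im*2.2,0,255).astype(np.uint8),None,fx=6,fy=6,interpolation=2))
```

```text
(no output)
```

View pics/c3.png

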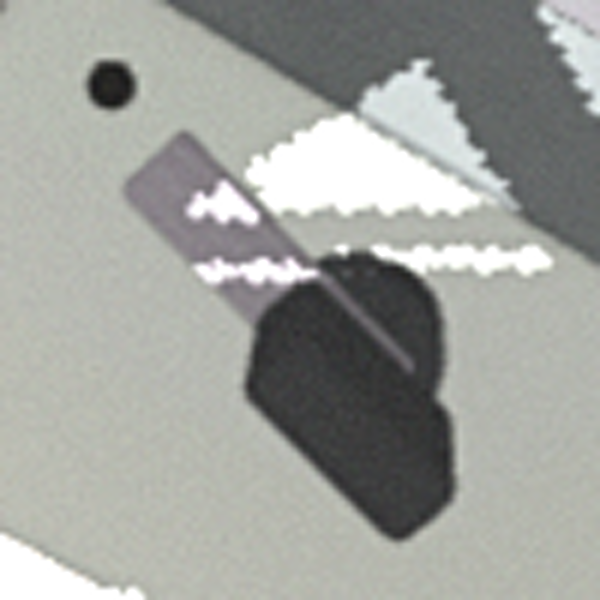

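Run:
```python
from h import *
st=np.load("pics/w2.png.npy",allow_pickle=True).item()
P=lambda u,v,z:ray("wrist",(u/6+215,v/6+165),z,st)[:2]
a,b=P(184,130,.119),P(124,188,.119);c=P(412,370,.119);d=P(255,325,.119);dot=P(111,84,.1)
print("width",np.linalg.norm(a-b)*1e3);tip=(a+b)/2
ang=lambda v:np.degrees(np.arctan2(-v[0],v[1]))
print("edges",ang(a-c),ang(b-d),"tip",tip,"dot",dot)
u=(a-c)/np.linalg.norm(a-c)+(b-d)/np.linalg.norm(b-d);u/=np.linalg.norm(u);piv=tip-.048*u
print("piv",piv,"dotdir",ang(dot-piv),np.linalg.norm(dot-piv))
w=dot-tip;print("lateral offset of dot mm",(u[0]*w[1]-u[1]*w[0])*1e3,"ahead",u@w*1e3)
for q in((.5873,-.1922),):
  print(ang(dot-q),ang(tip-q),np.linalg.norm(dot-q))
```

```text
width 13.805832741692072
edges 74.60682364603285 74.27395442726942 tip [ 0.54007024 -0.17952746] dot [ 0.52826404 -0.17785868]
piv [ 0.58631113 -0.19240302] dotdir 75.93350480763763 0.05984148321922901
lateral offset of dot mm 1.5592797638912816 ahead 11.82116482061502
76.345898367696 74.98034800007292 0.06075293059544743
```

Request:
{"name": "play_rows", "arguments": {"plan": [[[-0.5,0.35,0,0,0,-0.037,-0.08],[-0.5,0.35,0,0,0,-0.037,-0.08],[-0.5,0.35,0,0,0,-0.037,-0.08],[-0.5,0.35,0,0,0,-0.037,-0.08],[-0.36,0.37,0,0,0,-0.037,-0.08],[0,0,-0.5,0,0,0,-0.08],[0,0,-0.7,0,0,0,-0.08],[0,0,-0.7,0,0,0,-0.08],[0,0,0,0,0,0,-0.08],[0,0,0,0,0,0,-0.08],[0,0,0,0,0,0,-0.08]]]}}

```text
time_s: 8.9
position: [0.456, -0.0645, 0.194]
tcp_rot: [[0.007, 1.0, 0.003], [1.0, -0.007, -0.001], [-0.001, 0.003, -1.0]]
force: [0.4, -0.0, -0.1]
opening: 0.46
```

Run:
```python
from h import *
st=shot("pics/w3.png");print(st["time_s"],st["position"],st["tcp_rot"].round(3),st["opening"])
```

```text
8.9 [ 0.45601934 -0.06454001  0.19402638] [[ 0.007  1.     0.003]
 [ 1.    -0.007 -0.001]
 [-0.001  0.003 -1.   ]] 0.45989397371229523
```

View pics/w3.png

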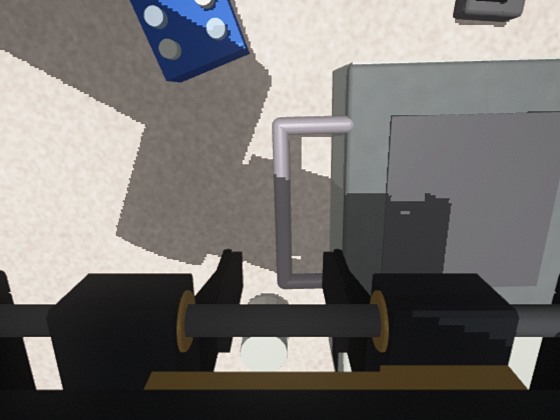

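The bar, at column 281, sits midway between the fingertips at about columns 231 and 336, and the lid edge is clear of the right finger. Going down to grip.

Request:
{"name": "play_rows", "arguments": {"plan": [[[0,0,-0.5,0,0,0,-0.08],[0,0,-0.6,0,0,0,-0.08],[0,0,-0.6,0,0,0,-0.08],[0,0,-0.45,0,0,0,-0.08],[0,0,0,0,0,0,-0.08],[0,0,0,0,0,0,-0.08]]]}}

```text
time_s: 9.55
position: [0.4555, -0.0641, 0.086]
tcp_rot: [[0.006, 1.0, 0.002], [1.0, -0.006, -0.001], [-0.001, 0.002, -1.0]]
force: [-0.4, 0.7, 0.5]
opening: 0.455
```

Request:
{"name": "play_rows", "arguments": {"plan": [[[0,0,0,0,0,0,-1],[0,0,0,0,0,0,-1],[0,0,0,0,0,0,-1],[0,0,0,0,0,0,-1],[0,0,0,0,0,0,-1],[0,0,0,0,0,0,-1],[0,0,0,0,0,0,-1],[0,0,0,0,0,0,-1]]]}}

```text
time_s: 10.35
position: [0.4565, -0.0639, 0.0855]
tcp_rot: [[0.006, 1.0, 0.004], [1.0, -0.006, -0.001], [-0.001, 0.004, -1.0]]
force: [4.8, 3.0, 1.1]
opening: 0.124
```

Request:
{"name": "play_rows", "arguments": {"plan": [[[0.004,0,0.2,0,0,0,-1],[0.013,0,0.2,0,0,0,-1],[0.022,0,0.2,0,0,0,-1],[0.03,0,0.2,0,0,0,-1],[0,0,0,0,0,0,-1]]]}}

```text
time_s: 10.85
position: [0.46, -0.0639, 0.1258]
tcp_rot: [[0.006, 1.0, 0.005], [1.0, -0.006, -0.001], [-0.001, 0.005, -1.0]]
force: [5.8, 2.2, -4.9]
opening: 0.123
```

Good: the lid is lifting and the forces are small.

Request:
{"name": "play_rows", "arguments": {"plan": [[[0.04,0,0.195,0,0,0,-1],[0.047,0,0.195,0,0,0,-1],[0.056,0,0.19,0,0,0,-1],[0.064,0,0.19,0,0,0,-1],[0.073,0,0.185,0,0,0,-1],[0.08,0,0.184,0,0,0,-1],[0.088,0,0.18,0,0,0,-1],[0.097,0,0.174,0,0,0,-1]]]}}

```text
time_s: 11.65
position: [0.4875, -0.0634, 0.1992]
tcp_rot: [[0.007, 1.0, 0.004], [1.0, -0.007, 0.001], [0.001, 0.004, -1.0]]
force: [9.2, 3.2, -10.7]
opening: 0.12
```

Request:
{"name": "play_rows", "arguments": {"plan": [[[0.103,0,0.17,0,0,0,-1],[0.111,0,0.167,0,0,0,-1],[0.118,0,0.162,0,0,0,-1],[0.126,0,0.155,0,0,0,-1],[0.132,0,0.15,0,0,0,-1],[0.138,0,0.145,0,0,0,-1],[0,0,0,0,0,0,-1],[0,0,0,0,0,0,-1]]]}}

```text
time_s: 12.45
position: [0.5224, -0.063, 0.2448]
tcp_rot: [[0.006, 1.0, 0.001], [1.0, -0.006, 0.002], [0.002, 0.001, -1.0]]
force: [7.7, 0.9, -13.8]
opening: 0.115
```

Request:
{"name": "play_rows", "arguments": {"plan": [[[0.16,0,0.115,0,0,0,-1],[0.16,0,0.115,0,0,0,-1],[0.165,0,0.11,0,0,0,-1],[0.17,0,0.11,0,0,0,-1],[0.175,0,0.105,0,0,0,-1],[0.175,0,0.1,0,0,0,-1],[0,0,0,0,0,0,-1],[0,0,0,0,0,0,-1],[0,0,0,0,0,0,-1]]]}}

```text
time_s: 13.35
position: [0.5705, -0.0623, 0.281]
tcp_rot: [[0.005, 1.0, -0.003], [1.0, -0.005, 0.002], [0.002, -0.003, -1.0]]
force: [-4.3, 3.9, 0.2]
opening: 0.123
```

Run:
```python
from h import *
st=shot("pics/w4.png");print(st["time_s"],st["position"],st["force"])
a=capture("scene")[:,:,::-1];b=cv2.imread("pics/w4.png")
cv2.imwrite("pics/s4.png",np.hstack([cv2.resize(a[160:310,190:340],(400,400),interpolation=2),cv2.resize(b,(533,400))[:,:400]]))
```

```text
13.35 [ 0.57050727 -0.06233393  0.28099679] [-4.26887449  3.9422081   0.23489378]
```

View pics/s4.png

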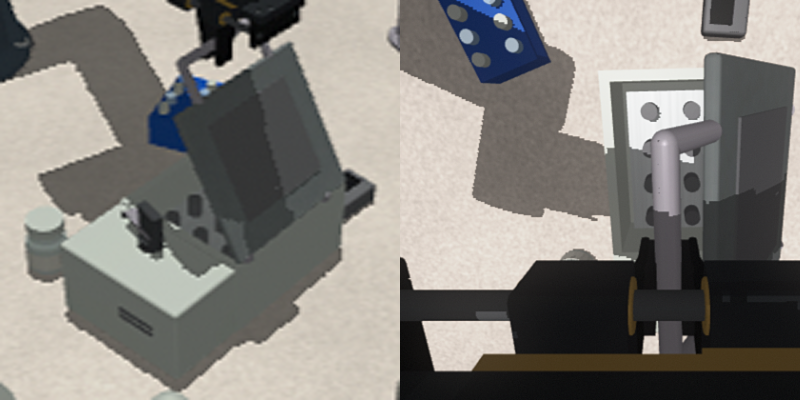

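The scene view shows the lid up with the bar between the fingers, and the latch still turned out. I'll let it settle and cross-check the angle.

Request:
{"name": "play_rows", "arguments": {"plan": [[[0,0,0,0,0,0,-1],[0,0,0,0,0,0,-1],[0,0,0,0,0,0,-1],[0,0,0,0,0,0,-1],[0,0,0,0,0,0,-1],[0,0,0,0,0,0,-1],[0,0,0,0,0,0,-1],[0,0,0,0,0,0,-1]]]}}

```text
time_s: 14.25
position: [0.5705, -0.0623, 0.281]
tcp_rot: [[0.005, 1.0, -0.003], [1.0, -0.005, 0.002], [0.002, -0.003, -1.0]]
force: [-4.8, 3.7, 1.1]
opening: 0.12
```

Run:
```python
from h import *
st=read_state();print(st["position"],st["force"],st["opening"],abs(st["qvel"]).max())
x,z=st["position"][0],st["position"][2]+.019
for xh in(.683,.6855): print(np.degrees(np.arctan2(z-.1055,xh-x)),np.hypot(z-.1055,xh-x))
s4=np.load("pics/w4.png.npy",allow_pickle=True).item()
for zz in(.295,.30,.305): 
    p=ray("wrist",(279,190),zz,s4);print(p,np.degrees(np.arctan2(zz-.1055,.6845-p[0])),np.hypot(zz-.1055,.6845-p[0]))
im=capture("top")[165:275,245:365,::-1];cv2.imwrite("pics/c5.png",cv2.resize(im,None,fx=5,fy=5,interpolation=2))
```

```text
[ 0.5704611  -0.06234186  0.28099548] [-4.84311607  3.73845387  1.06736268] 0.11960450495002997 0.11610889906736184
59.94548370111201 0.2247075778874842
59.3968148695905 0.22596999814314148
[ 0.56755853 -0.01866309  0.295     ] 58.32104095146248 0.2226781482447271
[ 0.56763007 -0.01733622  0.3       ] 58.99945135681148 0.2269115013311112
[ 0.56770162 -0.01600935  0.305     ] 59.65292423188891 0.2311754991443434
```

View pics/c5.png

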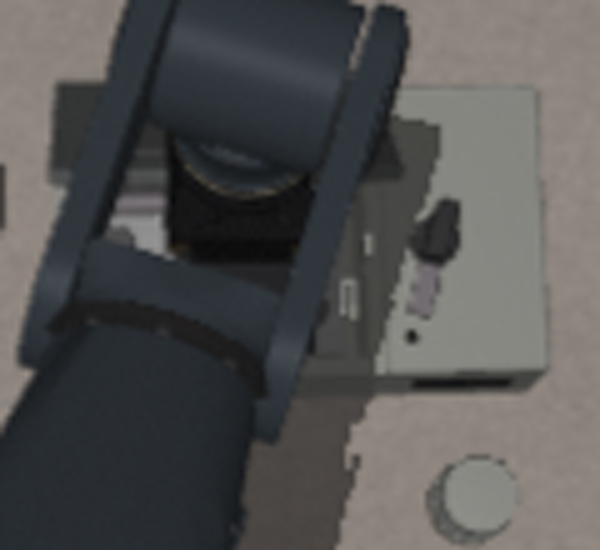

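```bash
python3 -c "
from rig import *
print(hand_in())"
```

```text
the job is handed in; nothing more can be done
None
```

The latch is turned to the dot, and I handed in with the gripper still holding the lid open at about 60° by its bar. It took about 14.3 s of the 50 s allowed.

- **Latch:** I gripped the fin, turned it about 75° and let go. The gripper's angle at release agreed with the dot's direction (about 76°). A close picture afterwards put the nose about 1.5° short of the dot, which is within what the camera calibration can resolve, so I did not correct it. In the last top view the nose still points at the dot.
- **Lid:** The arm's position gives 59.4–59.9°, and a sight line to the bar from the wrist camera gives about 59.3°. The bar's distance from the hinge came out about 3–4 mm short of the stated 229 mm. That could be the bar sitting slightly off the pads' centre or my estimate of the hinge position; at most it changes the angle by about 1°.
- **Steadiness:** The pose did not change over the last 0.8 s, with about 6 N on the tool at the end. The highest reading I saw while lifting was about 16 N.
- **Other things on the bench:** The rack, jar and timer looked undisturbed in the last pictures. I did not re-check the pen cup, spray bottle, tip box or tape; the arm passed well above the pen cup and tape on its first move and never went near the other two.

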